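# Slide the display case home in its marked viewing bay

## Robot

A 6-joint arm with a two-finger parallel gripper is mounted at the origin on the work surface. World frame = base frame: x ahead of the robot, y to its left, z up, the work surface at z = 0. Lengths are in mm, angles in rad, forces in N, time in s.
With the tool pointing down it reaches from about 350 to 800 mm from the base axis. Payload 7.3 kg.
Tool frame: the origin (TCP) lies at the very end of the fingers, on their centre line; the grasp point (between the pads) lies manip.grasp_offset behind it (manip.grasp_offset is the distance from the TCP to the grasp point, in mm); z points along the fingers, y is the direction in which the jaws open and shut (so a half turn about z gives the same grasp; the last joint's range is limited). The gripper opens to 85 mm and grips with 20 to 120 N. Pads are 22 mm wide; open, the fingers measure 114 mm over their backs; the gripper's body (76 mm by 85 mm) begins 54 mm behind the grasp point. The pads swing forward as they close: fully open they stand 13 mm farther back than shut.
Start: joints at [-1.266, 0.342, 1.524, -0, 1.275, -0.146], TCP at [228.759, -472.561, 231.322] pointing down, gripper open.
Joint ranges: [-2.53, 2.53], [-0.77, 2.02], [0.04, 2.7], [-1, 4.14], [0.28, 2.66], [-3.11, 3.11]. Speed limits (rad/s): [2.57, 2.57, 3.14, 3.14, 3.14, 3.14].

## Interface

Orientations are given as [roll, pitch, yaw] about the fixed x, y, z axes, in that order (R = Rz(yaw) Ry(pitch) Rx(roll)).
In Python, from rig import manip gives the robot as it stands.
- The arm moves only by the tool jog_arm, never from a script. Its argument "motion" is one flat list of numbers, 6 for each row, row after row: the shift along the tool's x, y, z in mm, then the turn, a rotation vector about the tool's x, y, z in rad. A call has 1 to 8 rows; each row is the pose to reach, as a shift and turn from the pose commanded when the call began, along the tool's axes at that moment; what a row does not reach only later rows make up. A row lasts 1/10 s, in which the tool goes at most 50 mm and 8.59 degrees, less where a joint would pass 70% of its speed; a pose out of reach is approached as far as the arm can. A call with a gripper value outside its range is refused whole. "hand" is the finger opening in mm, from 0 to 85.4, set as the call begins (left out, the last holds). The fingers move at their own pace and stop on an object; "newtons" is the grip in N (left out, the last holds). Time passes only in rows, so rows that repeat a pose let the fingers close. It gives the time, the measured TCP pose, the force and the opening at its end, in the units of the state.
- manip.observe(): the state, without advancing time (a new reading comes with each control period).
- manip.grab_frame(name): name is "side" or "top"; returns a dict with "color" (384x512x3 uint8, blue, green, red), "z_map" (384x512 float32, mm along the optical axis (not along the pixel's ray), 0 where there is no reading), "fov_y" (degrees; the focal length in pixels is half the picture's height over the tangent of half this angle, whatever the lens; pixels are square), "cx", "cy" (the principal point, pixels), "world_from_camera" (4x4, takes a point from camera to world coordinates). Camera axes: x right, y up, looking along -z (the intrinsics and any distortion apply to the point x, -y, -z); pixel columns grow to the right and rows downward; lengths in mm; the calibration is good to about 2 mm. A picture is of the moment at which its call begins.
- manip.hand_in(): hands the job in, once; it reports no verdict.
The state is a dict: "t": time; "joint_pos": joint angles; "qvel": joint speeds; "joint_efforts": joint torques, N m; "position": TCP position; "eef_rot": TCP orientation; "force": force on the tool from outside, world axes, zero at the start; "torque": the same for the moment, N m; "gripper_width": opening from 0.0 (shut) to 1.0 (fully open).
Only numpy, scipy, OpenCV 4.12 (cv2) and the standard library are available. Lean on these libraries where they do the work, as an engineer would, in place of code of your own. Each camera call takes 0.05 s, during which the arm holds its last target.

## Task

Push the glass-topped wooden display case along the bench into the bay that the orange tent card marks, until its long side is flush against the back fence and its short end is flush against the divider. Slide it flat on the bench with nudges of the fingers, never lifting or tipping it, and leave the other lots (the blue jar, the brass bell and the dark wooden pawn) standing where they are. Finish with the hand clear and the case at rest.

Things in the scene. Friction and masses are not known exactly. Their poses are not given: they have to be found in the camera images.
- case: Loose case of mid-brown wood, glass top over coins on blue cloth: a block 110 mm along x, 150 mm along y (long), 45 mm high, 0.3 to 0.65 kg, sliding flat on the bench. Origin: centre of its underside, z up. Two brass hinge plates on its -x side, facing the robot. Starts in front of the divider, turned up to 0.35 rad from the fence; its +x long side goes on the back fence.
- fence: Fixed aluminium stop, 30 mm high. Back fence 420 mm long along y, 12 mm thick; its face towards the robot is the plane x = 0. A divider (y -3 to +3 mm) stands out from mid-face to x = -45 mm; bays left (+y) and right (-y) of it, open outwards. Origin at bench level, mid-divider at the face; x points away from the robot (yaw within 0.15 rad). Case home: origin at x = -55, y = +78 or -78 mm.
- card_orange: Fixed orange tent card (80 mm long, about 52 mm high and 50 mm deep) standing behind the back fence; it marks the bay the case belongs in. Origin at the centre of its foot, at x = +55 mm and y = +80 or -80 mm in the fence's frame; axes parallel to the fence's.
- card_white: Fixed white tent card, same size, behind the other bay, which is taken. Origin and axes likewise.
- jar: Loose blue ceramic jar, largest diameter 64 mm, 70 mm high, standing in the bay of the white card. Origin at the centre of its foot. Leave alone.
- bell: Loose brass hand bell, 60 mm across the mouth, 78 mm high, standing upright beyond one end of the stop. Origin at the centre of its foot. Leave alone.
- pawn: Loose dark wooden pawn, foot 52 mm across, 82 mm high, standing beyond the other end of the stop. Origin at the centre of its foot. Leave alone.
Things that resemble listed ones, but are neither listed nor needed, are in the scene too. There is more than one size of the case; the one meant has the size given above. Several things look just like the card_orange: the one meant starts nearest to the robot's base.

How it is judged:
By the outcome, as a careful person would: the job done as asked, in the order asked, and still so for the second after the job is handed in, with the robot touching nothing.
It also fails if it takes over 58 s, if anything falls off the work surface, if the arm or the gripper's body presses on something with over 40 N, if the wrist force passes 120 N, or if a joint passes its speed limit or range.

## Working session

There is one attempt and no reset: what is moved stays moved. The work goes in short steps, Python scripts to look and compute and a tool call to move; the robot and the scene stay as the last step left them, time stands still between calls to the robot, and variables do not carry over. Pictures are saved under pics/ and viewed, and the job is handed in when it is done.

Besides the shell and the picture viewer there is one more tool, called after "Request:" as name(argument=value, ...) on one line, values as JSON. jog_arm: Moves the arm, as the interface text tells. Its arguments: {"type":"object","properties":{"motion":{"type":"array","items":{"type":"number"}},"hand":{"type":"number"},"newtons":{"type":"number"}},"required":["motion"]}

```bash
ls; mkdir -p pics; cat > h.py <<'E'
import numpy as np, cv2, math
from rig import manip
def K(f):
    h=f["color"].shape[0]; fl=h/2/math.tan(math.radians(f["fov_y"])/2)
    return fl,f["cx"],f["cy"]
E
python3 - <<'E'
from h import *
print(manip.observe()); print([a for a in dir(manip) if a[0]!='_'], manip.grasp_offset)
for n in("top","side"):
    f=manip.grab_frame(n); cv2.imwrite(f"pics/{n}0.png",f["color"])
    print(n,{k:v for k,v in f.items() if k not in("color","z_map")})
    np.savez(f"{n}0.npz",**{k:v for k,v in f.items()})
E
```

```text
pics
{'t': 0.0, 'joint_pos': array([-1.26603296e+00,  3.42723109e-01,  1.52506557e+00,  1.77108487e-05,
        1.27538148e+00, -1.45994174e-01]), 'qvel': array([ 0.00028243, -0.00118953,  0.00050636, -0.00079027,  0.00017776,
        0.00132394]), 'joint_efforts': array([-1.88612183e-03, -4.33679509e+01, -2.46015930e+01, -7.40027849e-05,
        7.89156969e-03, -1.20075060e-05]), 'position': array([ 228.61610711, -472.14618025,  230.60881062]), 'eef_rot': array([-3.14003439e+00, -2.46244748e-04,  4.50752183e-01]), 'force': array([ 0.14960456, -1.59848103, -0.93235958]), 'torque': array([-0.05678787, -0.03913904,  0.01138963]), 'gripper_width': 0.9970010456019147}
['PlanningError', 'grab_frame', 'grasp_offset', 'hand_in', 'observe'] 18.700000000000003
top {'fov_y': 55.71658617734046, 'cx': 259.209774223344, 'cy': 189.0957906595586, 'world_from_camera': array([[-2.59415802e-02,  9.98036926e-01, -5.70028888e-02,
         5.20471404e+02],
       [-9.99623645e-01, -2.53894129e-02,  1.03897429e-02,
         2.99906660e+01],
       [ 8.92207714e-03,  5.72509618e-02,  9.98319951e-01,
         9.50132343e+02],
       [ 0.00000000e+00,  0.00000000e+00,  0.00000000e+00,
         1.00000000e+00]])}
side {'fov_y': 43.91519074197023, 'cx': 251.1933471277558, 'cy': 186.5704944213691, 'world_from_camera': array([[ 9.98896869e-01,  2.33395665e-02, -4.07468886e-02,
         5.27957396e+02],
       [-4.63324440e-02,  6.31024674e-01, -7.74377922e-01,
        -8.91610515e+02],
       [ 7.63864705e-03,  7.75411585e-01,  6.31409950e-01,
         7.60403016e+02],
       [ 0.00000000e+00,  0.00000000e+00,  0.00000000e+00,
         1.00000000e+00]])}
```

View pics/top0.png

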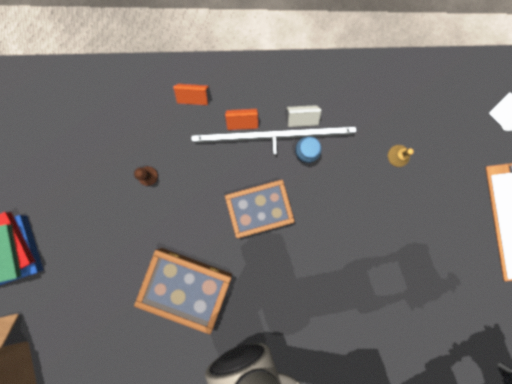

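View pics/side0.png

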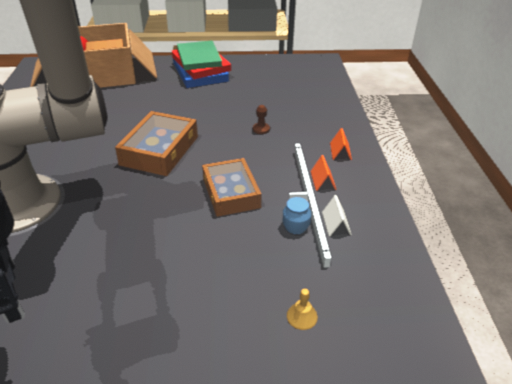

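The top view shows two cases, a small one at (260,208) and a large one at (183,290). It shows two orange cards, at (241,119) and (191,94), with the white card at (304,116) and the fence along row ~134. The jar is at (308,150), the bell at (400,155) and the pawn at (147,176). I'll measure these now.

```bash
cat >> h.py <<'E'
def ray(f,uv,z):
    fl,cx,cy=K(f); T=f["world_from_camera"]; uv=np.atleast_2d(np.asarray(uv,float))
    d=np.c_[(uv[:,0]-cx)/fl,-(uv[:,1]-cy)/fl,-np.ones(len(uv))]@T[:3,:3].T
    o=T[:3,3]; return o+d*((z-o[2])/d[:,2])[:,None]
def proj(f,P):
    fl,cx,cy=K(f);T=f["world_from_camera"]; p=(np.atleast_2d(P)-T[:3,3])@T[:3,:3]
    return np.c_[cx+fl*p[:,0]/-p[:,2],cy-fl*p[:,1]/-p[:,2]]
def cloud(f):
    z=f["z_map"]; h,w=z.shape; fl,cx,cy=K(f); u,v=np.meshgrid(np.arange(w),np.arange(h))
    P=np.stack([(u-cx)/fl*z,-(v-cy)/fl*z,-z],-1); T=f["world_from_camera"]
    return P@T[:3,:3].T+T[:3,3]
def load(n): 
    d=np.load(n); return {k:(d[k] if d[k].ndim else float(d[k])) for k in d}
def mask(f,lo,hi): return cv2.inRange(cv2.cvtColor(f["color"],cv2.COLOR_BGR2HSV),lo,hi)
def blobs(f,lo,hi,a=40):
    m=mask(f,lo,hi); c,_=cv2.findContours(m,cv2.RETR_EXTERNAL,cv2.CHAIN_APPROX_NONE)
    return [k for k in c if cv2.contourArea(k)>a]
E
python3 - <<'E'
from h import *
f=load("top0.npz"); s=load("side0.npz")
C=cloud(f); C2=cloud(s)
def pt(C,u,v): print((u,v),C[v,u].round(1))
print("top");[pt(C,*p) for p in[(260,208),(183,290),(241,112),(191,88),(304,110),(308,150),(400,155),(147,176),(215,137),(340,131),(300,250),(100,150)]]
print("side");[pt(C2,*p) for p in[(232,187),(160,140),(320,170),(310,200),(297,215),(260,250)]]
for nm,lo,hi in[("orange/wood",(3,120,80),(18,255,255)),("blue",(95,90,80),(120,255,255)),("white",(0,0,190),(180,60,255))]:
    for k in blobs(f,lo,hi):
        r=cv2.minAreaRect(k); z=45 if nm[0]=="o" else 30
        b=ray(f,cv2.boxPoints(r),z)
        print(nm,np.round(r[0],1),cv2.contourArea(k),"z",z,"ctr",b.mean(0)[:2].round(1),"sides",np.linalg.norm(b[1]-b[0]).round(1),np.linalg.norm(b[2]-b[1]).round(1),"ang",np.round([math.atan2(*(b[i+1]-b[i])[1::-1]) for i in(0,1)],3))
c=cv2.resize(f["color"][70:260,120:330],None,fx=3.6,fy=3.1,interpolation=cv2.INTER_CUBIC); cv2.imwrite("pics/crop0.png",c[:600,:800])
E
```

```text
top
(260, 208) [525.   19.8  42.5]
(183, 290) [331.8 211.3  57.5]
(241, 112) [771.7  61.9  32.4]
(191, 88) [830.3 185.3  52.5]
(304, 110) [768.5 -97.3  49.1]
(308, 150) [ 663.4 -100.9   70. ]
(400, 155) [ 650.2 -339.2   37.3]
(147, 176) [610.5 295.2  59.5]
(215, 137) [709.2 129.9  30.1]
(340, 131) [ 716.3 -189.9   33.4]
(300, 250) [ 4.136e+02 -8.170e+01  3.000e-01]
(100, 150) [687.9 434.7   1.6]
side
(232, 187) [528.5 -11.1  42.5]
(160, 140) [341.1 173.1  58.5]
(320, 170) [751.9  59.8  33.5]
(310, 200) [711.  -50.7  29.8]
(297, 215) [ 668.1 -134.1   60.1]
(260, 250) [ 585.9 -179.9    2.2]
orange/wood [183.2 290. ] 4870.0 z 45 ctr [329.5 213.2] sides 153.0 200.9 ang [-0.368 -1.949]
orange/wood [259.4 208.7] 2493.5 z 45 ctr [523.6  21.2] sides 148.6 109.2 ang [-1.326 -2.902]
orange/wood [145.7 173.7] 116.5 z 45 ctr [617.7 302.7] sides 44.7 44.9 ang [-0.924 -2.499]
orange/wood [496.  221.7] 337.0 z 45 ctr [ 476.9 -568.8] sides 289.3 58.1 ang [-0.088 -1.622]
orange/wood [241.5 118.8] 591.5 z 45 ctr [750.8  60.6] sides 82.6 51.2 ang [-1.535 -3.109]
orange/wood [190.  94.] 595.0 z 45 ctr [817.5 189.3] sides 86.0 51.5 ang [-1.594  3.124]
blue [ 18.5 276. ] 157.0 z 30 ctr [371.8 624.8] sides 98.0 25.8 ang [-1.129 -2.675]
blue [ 22.3 230.6] 124.0 z 30 ctr [484.2 616.6] sides 16.4 84.6 ang [-1.27  -2.814]
blue [308. 149.] 455.0 z 30 ctr [ 672.5 -107. ] sides 61.5 61.9 ang [-1.595  3.106]
white [227.2 380.9] 101.0 z 30 ctr [102.3 111.4] sides 65.0 17.4 ang [-1.321 -2.872]
white [501.  225.5] 1229.0 z 30 ctr [ 466.  -590.7] sides 51.5 265.7 ang [-1.596  3.076]
white [273.5 141.9] 742.0 z 30 ctr [693.  -19.8] sides 421.2 57.9 ang [-1.54  -3.129]
white [304.7 115. ] 457.0 z 30 ctr [ 760.9 -101.5] sides 80.2 44.6 ang [-1.541 -3.125]
white [500.5 111.5] 489.5 z 30 ctr [ 758.1 -608.2] sides 54.8 97.1 ang [-1.594  3.076]
white [255.5  29.5] 19262.0 z 30 ctr [989.3  15. ] sides 130.3 1335.2 ang [ 0.015 -1.592]
```

View pics/crop0.png

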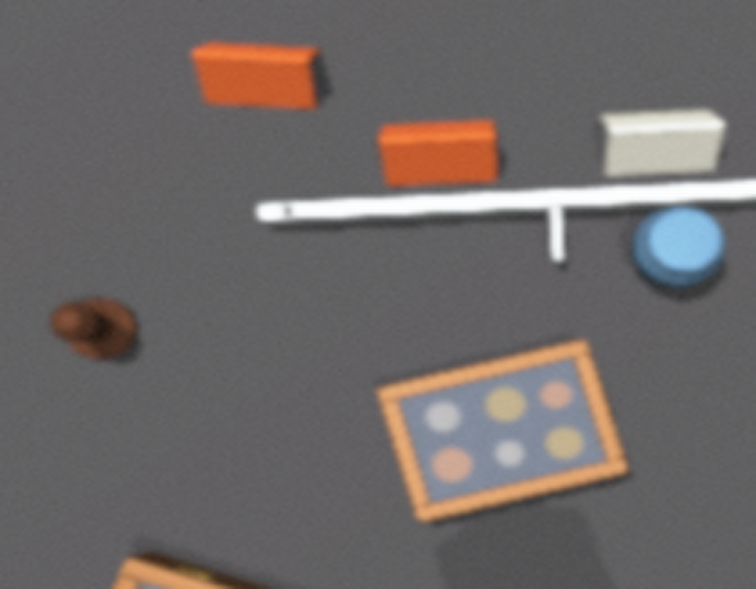

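Two cases could be mistaken for the one meant. The one at (259,209) measures 149x109 mm with its top at about 42–45 mm, so it is the target. The one at (183,290) measures 201x153 mm and is too large. Of the orange cards, the one at (241,119) is about 753 mm from the base and the one at (190,94) is about 839 mm, so (241,119) is the one, and the bay is the left (+y) one. The crop agrees with both choices. Next I'll measure the fence more closely.

```bash
cat >> h.py <<'E'
def fence_fit(f):
    # sub-pixel: intensity edges of white bar, per column
    g=f["color"].min(2).astype(float); ft=[];fb=[]
    T=[]
    for u in list(range(200,266))+list(range(325,350)):
        c=g[122:150,u]; p=c.argmax(); th=(c.max()+60)/2
        i=p
        while i+1<len(c) and c[i+1]>th: i+=1
        if i+1>=len(c): continue
        lo=122+i+(c[i]-th)/(c[i]-c[i+1]); fb.append((u,lo))
        i=p
        while c[i-1]>th and i>1: i-=1
        hi=122+i-(c[i]-th)/(c[i]-c[i-1]); ft.append((u,hi))
    return np.array(fb),np.array(ft)
E
python3 - <<'E'
from h import *
f=load("top0.npz"); 
fb,ft=fence_fit(f)
for nm,q in(("front",fb),("back",ft)):
    P=ray(f,q,30); 
    for _ in range(3):
        a=np.polyfit(P[:,1],P[:,0],1); r=P[:,0]-np.polyval(a,P[:,1]); P=P[abs(r)<2*r.std()+.1]
    print(nm,"x at y=0",a[1].round(1),"slope",a[0].round(4),"std",r.std().round(2),len(P))
g=f["color"].min(2).astype(float)
for v in(142,145,148,151,153):
    c=g[v,266:286]-70; c[c<20]=0; u=266+(c*np.arange(20)).sum()/c.sum(); print(v,u.round(2),ray(f,[(u,v)],30).round(1), c.max())
print(g[140:160,275])
# ends of bar
print(g[138,186:200], g[130,348:362])
# case corners sub pixel
k=max([k for k in blobs(f,(3,120,80),(18,255,255)) if 2000<cv2.contourArea(k)<3500],key=cv2.contourArea)
b=ray(f,cv2.boxPoints(cv2.minAreaRect(k)),45);print("case",b.round(1))
s=load("side0.npz"); g=s["color"].min(2)
print("proj fence origin in side", proj(s,[(707,-20,30),(660,-20,30)]))
E
```

```text
front x at y=0 706.1 slope -0.0303 std 0.39 91
back x at y=0 722.5 slope -0.0311 std 0.3 89
142 275.42 [[692.5 -24.2  30. ]] 172.0
145 274.85 [[684.8 -22.5  30. ]] 173.0
148 274.83 [[677.1 -22.2  30. ]] 173.0
151 274.87 [[669.4 -22.1  30. ]] 164.0
153 275.0 [[664.2 -22.3  30. ]] 121.0
[223. 230. 233. 233. 233. 232. 233. 233. 233. 233. 231. 231. 224. 191.
 131.  87.  80.  87.  92.  96.]
[ 96.  97.  96. 100. 129. 188. 238. 251. 252. 252. 252. 247. 229. 189.] [173. 220. 246. 250. 251. 250. 246. 227. 161. 109.  99.  95.  96.  95.]
case [[558.5 106.5  45. ]
 [594.4 -37.7  45. ]
 [488.4 -63.6  45. ]
 [453.1  79.8  45. ]]
proj fence origin in side [[306.53757062 191.64188097]
 [287.04410351 192.10803011]]
```

```bash
cat >> h.py <<'E'
from scipy.spatial.transform import Rotation as R
O=np.array([711.5,-22.0]); YF=0.0305
RF=np.array([[math.cos(YF),-math.sin(YF)],[math.sin(YF),math.cos(YF)]])
def f2w(p): return O+RF@np.asarray(p,float)
def w2f(p): return RF.T@(np.asarray(p,float)[:2]-O)
def delta(xy,z,yaw):
    o=manip.observe(); A=R.from_euler("xyz",o["eef_rot"]); B=R.from_euler("xyz",[math.pi,0,yaw])
    d=A.inv().apply(np.r_[xy,z]-o["position"]); w=(A.inv()*B).as_rotvec()
    print("t",round(o["t"],2),"pos",o["position"].round(1),"fence",w2f(o["position"]).round(1),"F",o["force"].round(1),"delta",d.round(1),w.round(4))
E
python3 -c "
from h import *
delta((525,-115),100,YF+math.pi/2)"
```

```text
t 0.1 pos [ 228.6 -472.2  230.7] fence [-496.4 -435.3] F [-0.1  0.1 -0.5] delta [ 422.3 -192.3  131.1] [-1.0000e-03 -9.0000e-04 -1.1506e+00]
```

Request:
jog_arm(motion=[422,-192,131,0,0,-1.15,422,-192,131,0,0,-1.15,422,-192,131,0,0,-1.15,422,-192,131,0,0,-1.15,422,-192,131,0,0,-1.15,422,-192,131,0,0,-1.15,422,-192,131,0,0,-1.15,422,-192,131,0,0,-1.15], hand=60)

```text
t: 0.9
position: [475.5, -174.6, 121.8]
eef_rot: [-3.141, 0.0, 1.606]
force: [0.5, -1.3, 0.2]
gripper_width: 0.706
```

```bash
python3 -c "
from h import *
delta((525,-115),10,YF+math.pi/2)"
```

```text
t 0.9 pos [ 475.5 -174.6  121.8] fence [-240.5 -145.4] F [ 0.5 -1.3  0.2] delta [ 57.9  51.6 111.8] [-0.0002  0.      0.005 ]
```

Request:
jog_arm(motion=[58,52,20,0,0,0,58,52,50,0,0,0,58,52,90,0,0,0,58,52,112,0,0,0,58,52,112,0,0,0])

```text
t: 1.4
position: [522.5, -115.6, 7.2]
eef_rot: [-3.135, -0.003, 1.602]
force: [0.3, 0.6, -0.3]
gripper_width: 0.698
```

```bash
python3 -c "
from h import *
delta((525,-75),10,YF+math.pi/2)
for n in('top','side'):
    f=manip.grab_frame(n); cv2.imwrite(f'pics/{n}1.png',f['color']); np.savez(f'{n}1.npz',**f)
"
```

```text
t 1.4 pos [ 522.5 -115.6    7.2] fence [-191.8  -87.8] F [ 0.3  0.6 -0.3] delta [40.5  3.7 -2.7] [-0.007  -0.0028  0.0003]
```

View pics/side1.png

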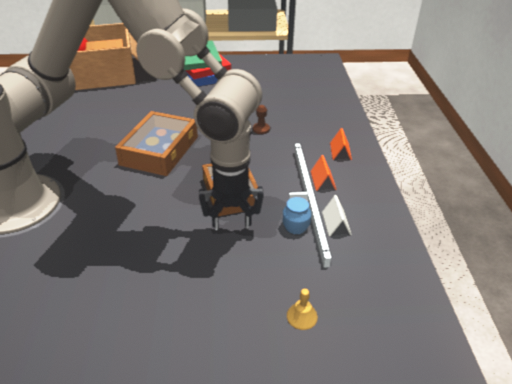

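The side view shows the open fingers at (215,225) and (250,225), straddling the near short end of the case with a gap left. I'll approach and start the push towards +y.

Request:
jog_arm(motion=[15,2,-2,0,0,0,28,4,-3,0,0,0,35,4,-3,0,0,0,40,4,-3,0,0,0,45,4,-3,0,0,0,50,4,-3,0,0,0,55,4,-3,0,0,0,60,4,-3,0,0,0])

```text
t: 2.3
position: [527.0, -56.8, 13.5]
eef_rot: [-3.141, 0.0, 1.601]
force: [-0.3, -4.4, 1.3]
gripper_width: 0.708
```

```bash
cat >>h.py <<'E'
def snap(i,names=("top","side")):
    r=[]
    for n in names:
        f=manip.grab_frame(n); cv2.imwrite(f"pics/{n}{i}.png",f["color"]); np.savez(f"{n}{i}.npz",**f); r.append(f)
    return r
E
python3 -c "
from h import *
delta((525,-30),10,YF+math.pi/2)
f=snap(2)[0]
c=cv2.resize(f['color'][70:260,120:330],None,fx=3,fy=3); cv2.imwrite('pics/crop2.png',c)
"
```

```text
t 2.3 pos [527.  -56.8  13.5] fence [-185.4  -29.1] F [-0.3 -4.4  1.3] delta [26.8 -1.2  3.5] [-0.0001  0.0003 -0.0008]
```

View pics/crop2.png

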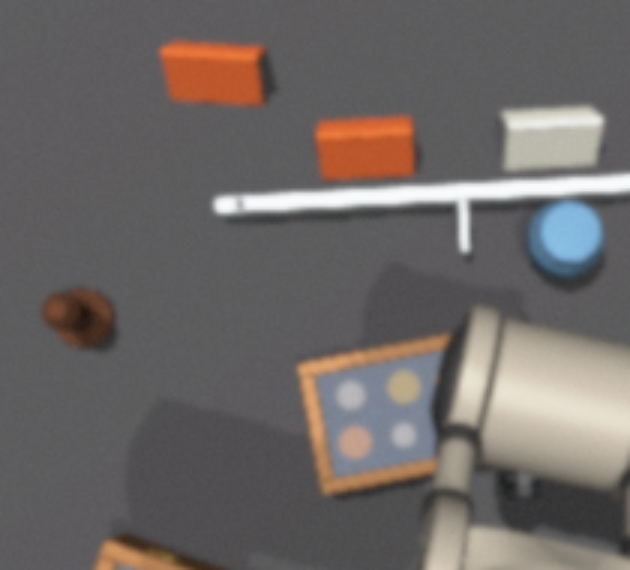

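View pics/side2.png

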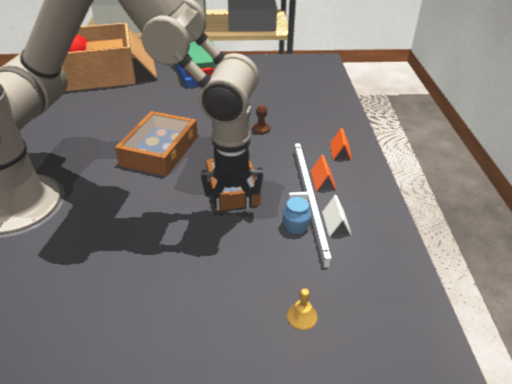

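The push is moving the case and the reaction is about 4 N. The crop shows it turning towards the fence line, with its left edge now at about (220,192) in the top image. I'll keep pushing.

Request:
jog_arm(motion=[4,0,0,0,0,0,8,0,0,0,0,0,12,0,0,0,0,0,16,0,0,0,0,0,20,0,0,0,0,0,23,0,0,0,0,0,26,0,0,0,0,0,26,0,0,0,0,0])

```text
t: 3.2
position: [526.4, -30.2, 13.5]
eef_rot: [3.142, -0.0, 1.601]
force: [0.2, -0.7, 0.6]
gripper_width: 0.707
```

```bash
cat >>h.py <<'E'
def case_edges(f):
    """visible +y end / top corners of the case blob at z=45"""
    ks=[k for k in blobs(f,(3,110,70),(20,255,255),300)]
    for k in ks:
        p=ray(f,k[:,0,:],45)
        r=cv2.minAreaRect(k); c=ray(f,[r[0]],45)[0]
        F=np.array([w2f(q) for q in p])
        if -300<w2f(c)[0]<-20:
            rr=cv2.boxPoints(cv2.minAreaRect(F.astype(np.float32)))
            print("blob px",np.round(r[0]),"area",cv2.contourArea(k),"fence x",F[:,0].min().round(1),F[:,0].max().round(1),"y",F[:,1].min().round(1),F[:,1].max().round(1),"\n",rr.round(1).tolist())
            for d in (rr[1]-rr[0],rr[2]-rr[1]): print(" side",np.linalg.norm(d).round(1),"ang",math.atan2(d[1],d[0]))
E
python3 -c "
from h import *
delta((525,-30),10,YF+math.pi/2)
f=snap(3)[0]; case_edges(f)
c=cv2.resize(f['color'][70:260,120:330],None,fx=3,fy=3); cv2.imwrite('pics/crop3.png',c)
"
```

```text
t 3.2 pos [526.4 -30.2  13.5] fence [-185.3   -2.5] F [ 0.2 -0.7  0.6] delta [ 0.2 -1.3  3.5] [ 0.0001 -0.0004 -0.0004]
blob px [234. 205.] area 324.0 fence x -230.8 -118.1 y 56.3 163.0 
 [[-233.5, 61.900001525878906], [-119.5, 56.29999923706055], [-114.30000305175781, 161.0], [-228.39999389648438, 166.60000610351562]]
 side 114.2 ang -0.049170607309944096
 side 104.8 ang 1.5216256657741516
blob px [497. 222.] area 421.0 fence x -397.3 -109.1 y -590.7 -525.5 
 [[-397.8999938964844, -552.9000244140625], [-110.19999694824219, -590.7000122070312], [-102.0, -528.2999877929688], [-389.6000061035156, -490.5]]
 side 290.1 ang -0.13074196861929904
 side 62.9 ang 1.4400542704983508
blob px [399. 156.] area 344.5 fence x -99.7 -46.2 y -343.6 -281.4 
 [[-108.30000305175781, -326.8999938964844], [-59.5, -346.29998779296875], [-38.20000076293945, -293.0], [-86.9000015258789, -273.5]]
 side 52.5 ang -0.3805475272578279
 side 57.5 ang 1.1902488886092115
```

View pics/crop3.png

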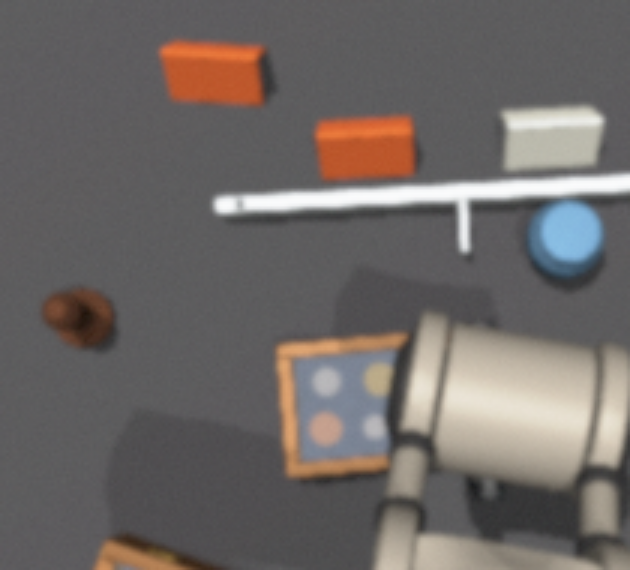

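The case has turned to within about 0.05 rad of the fence. Its +y end is at fence y≈162, so its -y end is at about 12, which clears the divider. Next I'll back off, rise, turn the hand and go behind the long side.

Request:
jog_arm(motion=[-20,0,0,0,0,0,-20,0,-45,0,0,0,-20,0,-90,0,0,0.15,10,-40,-90,0,0,0.3,40,-70,-90,0,0,0.45,80,-85,-90,0,0,0.6,88,-85,-90,0,0,0.75,88,-85,-90,0,0,0.9])

```text
t: 4.1
position: [438.2, 56.3, 103.9]
eef_rot: [3.142, -0.001, 0.706]
force: [1.1, 0.8, -0.4]
gripper_width: 0.704
```

Request:
jog_arm(motion=[0,0,0,0,0,0.15,0,0,0,0,0,0.3,0,0,0,0,0,0.45,0,0,0,0,0,0.6,0,0,0,0,0,0.671,0,0,0,0,0,0.671], hand=78)

```text
t: 4.7
position: [438.9, 54.7, 103.6]
eef_rot: [-3.141, -0.0, 0.039]
force: [0.4, -0.3, 0.3]
gripper_width: 0.916
```

```bash
python3 -c "
from h import *
delta(f2w((-270,86)),10,YF)
f=snap(4)[0]; case_edges(f)
c=cv2.resize(f['color'][70:260,120:330],None,fx=3,fy=3); cv2.imwrite('pics/crop4.png',c)
"
```

```text
t 4.7 pos [438.9  54.7 103.6] fence [-270.2   85. ] F [ 0.4 -0.3  0.3] delta [ 0.1 -1.  93.6] [-0.0002 -0.0005  0.008 ]
blob px [244. 204.] area 2595.5 fence x -230.8 -115.8 y 11.2 162.9 
 [[-232.1999969482422, 160.6999969482422], [-227.39999389648438, 10.5], [-115.0, 14.100000381469727], [-119.80000305175781, 164.3000030517578]]
 side 150.3 ang -1.5387939435749238
 side 112.4 ang 0.032002577035251174
blob px [497. 222.] area 418.0 fence x -397.3 -109.1 y -588.2 -525.5 
 [[-397.79998779296875, -552.9000244140625], [-110.0999984741211, -588.2000122070312], [-102.69999694824219, -528.0999755859375], [-390.3999938964844, -492.79998779296875]]
 side 289.9 ang -0.12199969036706383
 side 60.5 ang 1.448796702000017
blob px [399. 156.] area 344.5 fence x -99.7 -46.2 y -343.6 -281.4 
 [[-108.30000305175781, -326.8999938964844], [-59.5, -346.29998779296875], [-38.20000076293945, -293.0], [-86.9000015258789, -273.5]]
 side 52.5 ang -0.3805475272578279
 side 57.5 ang 1.1902488886092115
```

View pics/crop4.png

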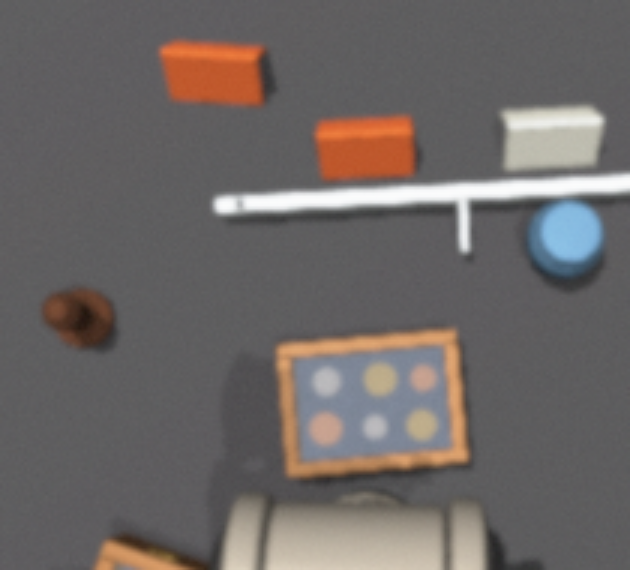

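View pics/side4.png

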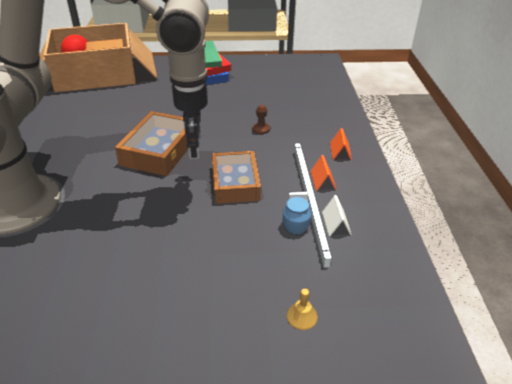

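The top view now shows the case unobstructed at (244,204). It is centred at fence (-174,87), 0.03 rad off, with its -y end at about 12, 9 mm clear of the divider. Before lowering I'll check the clearance to the big case.

```bash
python3 -c "
from h import *
f=load('top0.npz')
k=max(blobs(f,(3,120,80),(18,255,255)),key=cv2.contourArea)
for p in ray(f,cv2.boxPoints(cv2.minAreaRect(k)),58): print(w2f(p).round(1))
"
```

```text
[-402.5  363.8]
[-263.5  305.3]
[-342.2  123.5]
[-480.   183.7]
```

Request:
jog_arm(motion=[0,0,45,0,0,0.008,0,0,85,0,0,0.008,0,0,91,0,0,0.008,8,0,91,0,0,0.008,16,0,91,0,0,0.008,23,0,91,0,0,0.008,29,0,91,0,0,0.008,34,0,91,0,0,0.008])

```text
t: 5.6
position: [472.8, 56.1, 13.2]
eef_rot: [-3.142, 0.0, 0.032]
force: [-5.0, 0.7, 2.0]
gripper_width: 0.914
```

```bash
python3 -c "
from h import *
delta(f2w((-121,86)),12,YF)
f=snap(5)[0]; case_edges(f)
"
```

```text
t 5.6 pos [472.8  56.1  13.2] fence [-236.2   85.4] F [-5.   0.7  2. ] delta [115.2  -0.5   1.2] [-0.      0.0005  0.0015]
blob px [244. 196.] area 321.0 fence x -194.5 -114.0 y 10.9 161.4 
 [[-194.60000610351562, 12.399999618530273], [-116.4000015258789, 9.300000190734863], [-110.4000015258789, 160.89999389648438], [-188.6999969482422, 164.0]]
 side 78.3 ang -0.03896921652727249
 side 151.7 ang 1.5318270481628244
blob px [497. 222.] area 413.5 fence x -397.5 -109.1 y -590.7 -525.3 
 [[-398.1000061035156, -555.2999877929688], [-110.19999694824219, -590.7000122070312], [-102.5, -528.0999755859375], [-390.3999938964844, -492.79998779296875]]
 side 290.1 ang -0.1221590476424045
 side 63.0 ang 1.448636937109864
blob px [399. 156.] area 347.5 fence x -99.7 -46.1 y -343.6 -281.4 
 [[-108.30000305175781, -326.8999938964844], [-59.5, -346.29998779296875], [-38.20000076293945, -293.0], [-86.9000015258789, -273.5]]
 side 52.5 ang -0.3805475272578279
 side 57.5 ang 1.1902488886092115
```

View pics/side5.png

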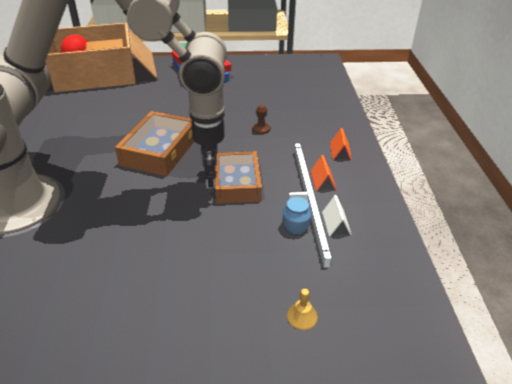

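Request:
jog_arm(motion=[6,0,0,0,0,0,12,0,0,0,0,0,18,0,0,0,0,0,24,0,0,0,0,0,30,0,0,0,0,0,36,0,0,0,0,0,41,0,0,0,0,0,45,0,0,0,0,0])

```text
t: 6.5
position: [518.2, 57.3, 12.4]
eef_rot: [3.142, -0.0, 0.031]
force: [-4.4, -0.1, 2.4]
gripper_width: 0.914
```

```bash
python3 -c "
from h import *
delta(f2w((-121,86)),12,YF)
f=snap(6)[0]; case_edges(f)
c=cv2.resize(f['color'][70:260,120:330],None,fx=3,fy=3); cv2.imwrite('pics/crop6.png',c)
"
```

```text
t 6.5 pos [518.2  57.3  12.4] fence [-190.8   85.2] F [-4.4 -0.1  2.4] delta [69.8 -0.8  0.5] [ 0.0001 -0.0001  0.0008]
blob px [497. 222.] area 417.0 fence x -397.3 -109.1 y -588.2 -525.3 
 [[-397.79998779296875, -552.9000244140625], [-110.0999984741211, -588.2000122070312], [-102.69999694824219, -528.0999755859375], [-390.3999938964844, -492.79998779296875]]
 side 289.9 ang -0.12199969036706383
 side 60.5 ang 1.448796702000017
blob px [399. 156.] area 348.5 fence x -99.7 -46.1 y -343.6 -281.4 
 [[-109.0, -326.6000061035156], [-59.5, -346.29998779296875], [-38.20000076293945, -293.0], [-87.69999694824219, -273.20001220703125]]
 side 53.3 ang -0.38054722389595047
 side 57.5 ang 1.1902488886092115
```

View pics/crop6.png

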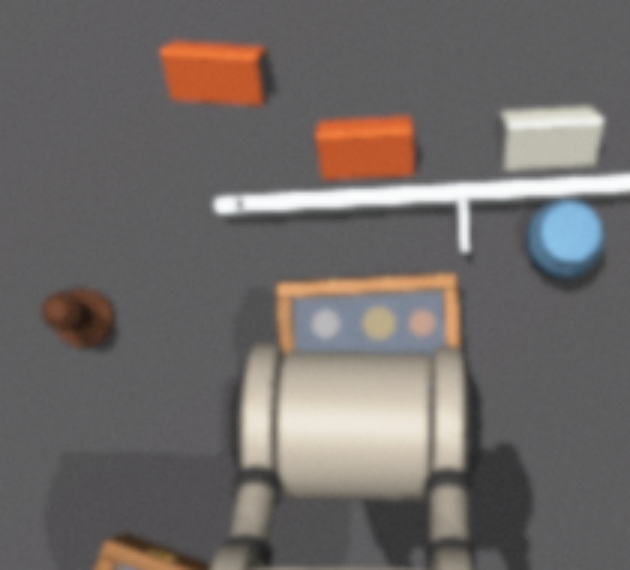

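```bash
python3 -c "
from h import *
f=load('top6.npz'); g=f['color'].astype(int)
print([w2f(p).round(1).tolist() for p in ray(f,[(120+458/3-.5,70+276/3-.5),(120+277/3-.5,70+284/3-.5)],45)])
print([w2f(p).round(1).tolist() for p in ray(f,[(120+458/3-.5,70+251/3-.5),(120+468/3-.5,70+251/3-.5)],30)])
for v in (165,170,175): print(g[v,266:280,2]-g[v,266:280,0])
"
```

```text
[[-70.6, 10.4], [-69.0, 161.7]]
[[-47.3, 8.4], [-47.7, -0.1]]
[ 86  90  97 102  99  82  45  11   1   1  -1  -1   0  -2]
[-15  14  68 102 108  99  71  31   4  -2  -1   0  -1  -1]
[-18   4  59  99 110 108  88  47   7  -1  -1  -1   0  -1]
```

The clearance to the divider is about 6–7 mm. I'll keep pushing.

Request:
jog_arm(motion=[6,0,0,0,0,0,12,0,0,0,0,0,18,0,0,0,0,0,24,0,0,0,0,0,30,0,0,0,0,0,36,0,0,0,0,0,42,0,0,0,0,0,47,0,0,0,0,0])

```text
t: 7.4
position: [565.2, 58.8, 12.5]
eef_rot: [3.142, -0.0, 0.031]
force: [-2.4, -0.9, -1.9]
gripper_width: 0.915
```

```bash
python3 -c "
from h import *
delta(f2w((-121,86)),12,YF)
f=snap(7)[0]
c=cv2.resize(f['color'][70:260,120:330],None,fx=3,fy=3); cv2.imwrite('pics/crop7.png',c)
"
```

```text
t 7.4 pos [565.2  58.8  12.5] fence [-143.7   85.2] F [-2.4 -0.9 -1.9] delta [22.7 -0.8  0.5] [ 0.0001 -0.0001  0.0008]
```

View pics/crop7.png

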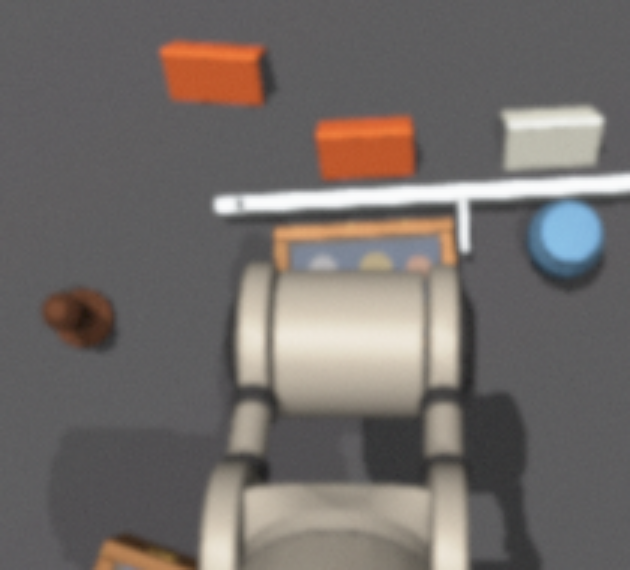

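The case is entering the bay beside the divider at crop (463,220), with about 22 mm left to the fence. I'll seat it slowly.

Request:
jog_arm(motion=[5,0,0,0,0,0,10,0,0,0,0,0,14,0,0,0,0,0,16,0,0,0,0,0,17,0,0,0,0,0,18,0,0,0,0,0,19,0,0,0,0,0,20,0,0,0,0,0])

```text
t: 8.3
position: [584.3, 59.5, 12.6]
eef_rot: [3.142, 0.001, 0.031]
force: [-8.9, -0.8, 6.6]
gripper_width: 0.917
```

```bash
python3 -c "
from h import *
delta(f2w((-121,86)),12,YF)"
```

```text
t 8.3 pos [584.3  59.5  12.6] fence [-124.6   85.3] F [-8.9 -0.8  6.6] delta [ 3.6 -0.7  0.6] [0.0001 0.0008 0.0009]
```

Request:
jog_arm(motion=[0.7,0,0,0,0,0,1.4,0,0,0,0,0,1.4,0,0,0,0,0])

```text
t: 8.6
position: [584.3, 59.5, 12.4]
eef_rot: [3.142, 0.004, 0.031]
force: [-10.5, -0.5, 6.2]
gripper_width: 0.916
```

Request:
jog_arm(motion=[0.7,0,0,0,0,0,1.4,0,0,0,0,0,1.4,0,0,0,0,0])

```text
t: 8.9
position: [584.2, 59.5, 12.3]
eef_rot: [3.142, 0.007, 0.031]
force: [-15.4, -1.7, 10.5]
gripper_width: 0.914
```

```bash
python3 -c "
from h import *
delta(f2w((-121,86)),12,YF)
f=snap(8)
c=cv2.resize(f[0]['color'][100:220,180:330],None,fx=5,fy=5); cv2.imwrite('pics/crop8.png',c)
c=cv2.resize(f[1]['color'][120:260,200:350],None,fx=4,fy=4); cv2.imwrite('pics/crop8s.png',c)
"
```

```text
t 8.9 pos [584.2  59.5  12.3] fence [-124.8   85.3] F [-15.4  -1.7  10.5] delta [ 3.8 -0.7  0.3] [0.     0.0072 0.001 ]
```

View pics/crop8.png

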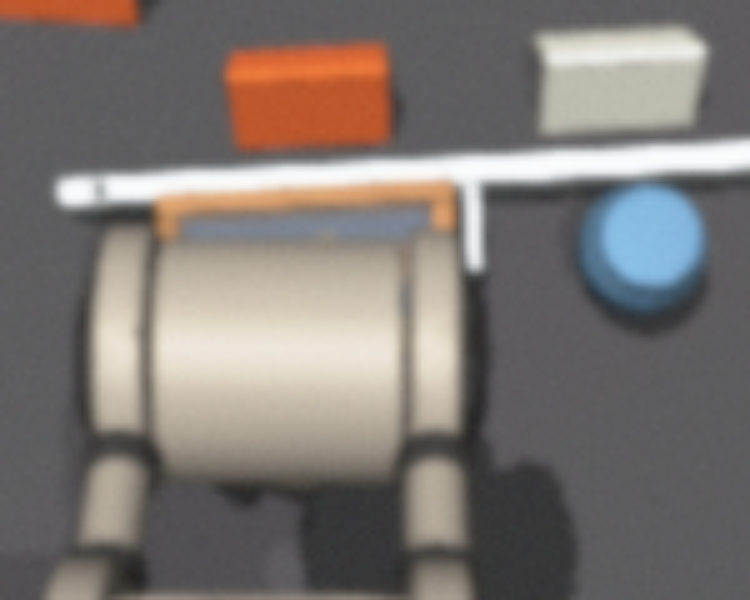

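View pics/crop8s.png

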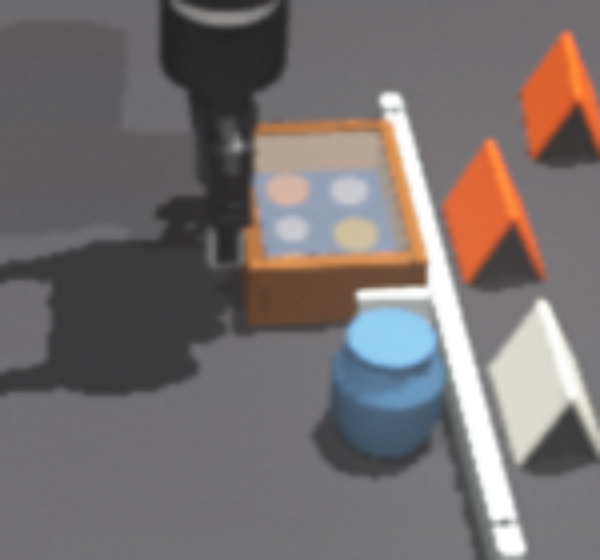

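The case is against the back fence: the tool stopped at fence x=-124.7 and the force rose to 15 N. The side view shows its +x side along the bar. Next I'll go around to the +y end.

Request:
jog_arm(motion=[-25,0,0,0,0,0,-28,0,-45,0,0,0,-28,0,-90,0,0,-0.15,0,-40,-90,0,0,-0.3,35,-80,-90,0,0,-0.45,70,-120,-90,0,0,-0.6,70,-120,-90,0,0,-0.75,70,-120,-90,0,0,-0.9])

```text
t: 9.8
position: [655.4, 183.8, 101.9]
eef_rot: [3.14, -0.002, 0.94]
force: [0.1, -0.3, -0.5]
gripper_width: 0.914
```

Request:
jog_arm(motion=[0,0,0,0,0,-0.15,0,0,0,0,0,-0.3,0,0,0,0,0,-0.45,0,0,0,0,0,-0.6,0,0,0,0,0,-0.671,0,0,0,0,0,-0.671], hand=60)

```text
t: 10.4
position: [654.6, 181.8, 102.6]
eef_rot: [3.139, -0.0, 1.603]
force: [0.1, 0.2, 0.0]
gripper_width: 0.707
```

```bash
python3 -c "
from h import *
delta(f2w((-56,203)),12,YF+math.pi/2)
f=snap(9)
case_edges(f[0])
c=cv2.resize(f[0]['color'][100:220,180:330],None,fx=5,fy=5); cv2.imwrite('pics/crop9.png',c)
"
```

```text
t 10.4 pos [654.6 181.8 102.6] fence [-50.6 205.4] F [0.1 0.2 0. ] delta [-2.5 -5.6 90.6] [ 0.0023 -0.0003  0.0015]
blob px [497. 222.] area 427.5 fence x -397.5 -109.2 y -590.7 -525.3 
 [[-398.1000061035156, -555.2999877929688], [-110.19999694824219, -590.7000122070312], [-102.5, -528.0999755859375], [-390.3999938964844, -492.79998779296875]]
 side 290.1 ang -0.1221590476424045
 side 63.0 ang 1.448636937109864
blob px [399. 156.] area 346.5 fence x -97.6 -46.2 y -343.6 -281.4 
 [[-108.30000305175781, -326.8999938964844], [-59.5, -346.29998779296875], [-38.20000076293945, -293.0], [-86.9000015258789, -273.5]]
 side 52.5 ang -0.3805475272578279
 side 57.5 ang 1.1902488886092115
blob px [241. 160.] area 2478.5 fence x -115.6 -6.8 y 11.4 162.9 
 [[-116.0, 162.6999969482422], [-115.5999984741211, 11.300000190734863], [-6.800000190734863, 11.600000381469727], [-7.199999809265137, 163.0]]
 side 151.4 ang -1.5677964579477224
 side 108.8 ang 0.0029998946455065214
```

View pics/crop9.png

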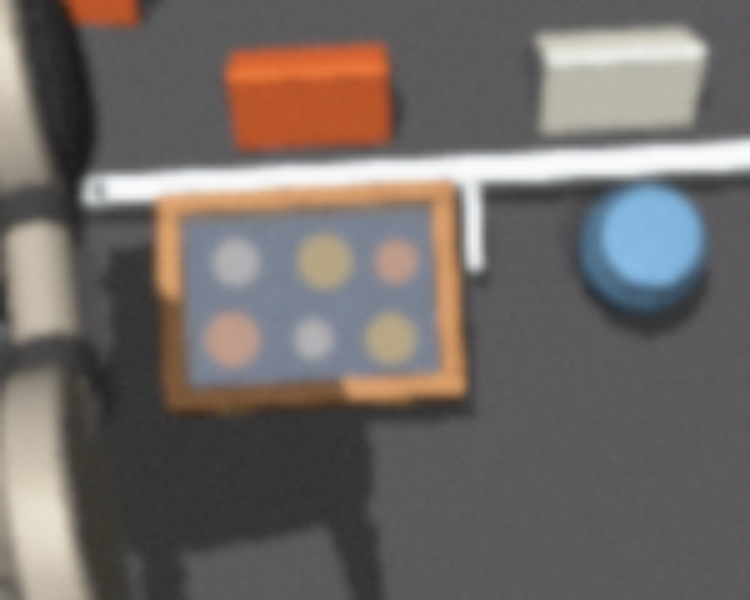

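View pics/side9.png

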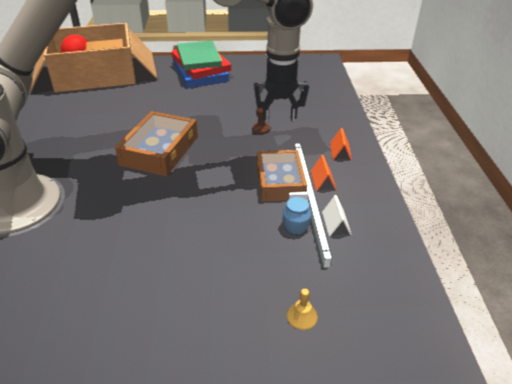

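The case sits parallel to the fence (0.003 rad measured) with its -y end about 8 mm from the divider. The jar, pawn and bell have not moved. I'll lower at the +y end and push towards the divider.

Request:
jog_arm(motion=[0,-6,40,0,0,0,0,-6,80,0,0,0.001,0,-6,90,0,0,0.001,-8,-6,90,0,0,0.001,-16,-6,90,0,0,0.001,-22,-6,90,0,0,0.001,-26,-6,90,0,0,0.001,-26,-6,90,0,0,0.001])

```text
t: 11.3
position: [649.3, 154.6, 13.8]
eef_rot: [3.14, 0.0, 1.6]
force: [0.1, -1.0, 0.6]
gripper_width: 0.708
```

```bash
python3 -c "
from h import *
delta(f2w((-57,166)),12,YF+math.pi/2)
f=snap(10)
case_edges(f[0])
c=cv2.resize(f[1]['color'][80:240,200:360],None,fx=4,fy=3.7); cv2.imwrite('pics/crop10.png',c)
"
```

```text
t 11.3 pos [649.3 154.6  13.8] fence [-56.8 178.4] F [ 0.1 -1.   0.6] delta [-12.4  -0.2   1.8] [ 0.002   0.     -0.0012]
blob px [497. 222.] area 415.0 fence x -397.3 -109.1 y -590.7 -525.5 
 [[-397.8999938964844, -552.9000244140625], [-110.19999694824219, -590.7000122070312], [-102.0, -528.2999877929688], [-389.6000061035156, -490.5]]
 side 290.1 ang -0.13074196861929904
 side 62.9 ang 1.4400542704983508
blob px [399. 156.] area 345.5 fence x -97.5 -46.2 y -343.6 -281.4 
 [[-109.0, -326.6000061035156], [-59.5, -346.29998779296875], [-38.20000076293945, -293.0], [-87.69999694824219, -273.20001220703125]]
 side 53.3 ang -0.38054722389595047
 side 57.5 ang 1.1902488886092115
blob px [246. 159.] area 346.0 fence x -115.6 -6.8 y 11.2 140.9 
 [[-115.69999694824219, 11.300000190734863], [-6.900000095367432, 11.100000381469727], [-6.699999809265137, 140.6999969482422], [-115.5, 140.89999389648438]]
 side 108.8 ang -0.0015508804251750017
 side 129.6 ang 1.5692454396978974
```

View pics/crop10.png

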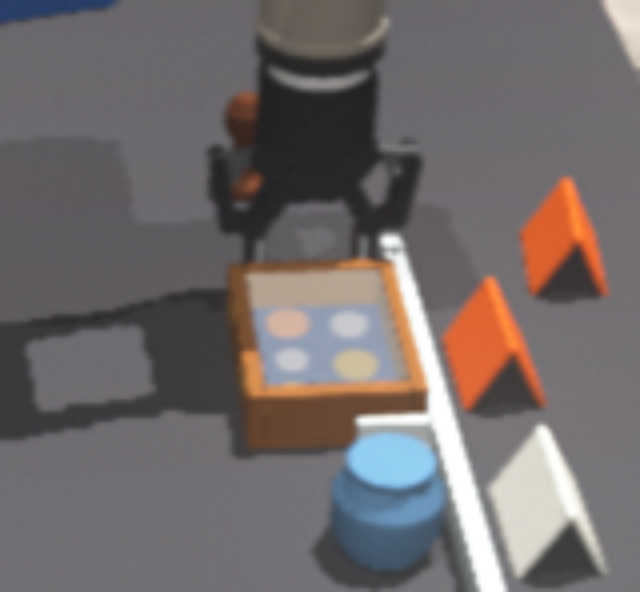

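Request:
jog_arm(motion=[-2,0,0,0,0,0,-4,0,0,0,0,0,-5,0,0,0,0,0,-6,0,0,0,0,0,-7,0,0,0,0,0,-8,0,0,0,0,0,-8,0,0,0,0,0])

```text
t: 12.1
position: [648.7, 147.3, 12.5]
eef_rot: [-3.142, 0.0, 1.601]
force: [-0.7, -0.7, 0.5]
gripper_width: 0.701
```

Request:
jog_arm(motion=[-1,0,0,0,0,0,-2,0,0,0,0,0,-3,0,0,0,0,0,-3,0,0,0,0,0])

```text
t: 12.5
position: [648.8, 144.7, 12.5]
eef_rot: [3.142, -0.0, 1.601]
force: [0.2, 2.6, -0.3]
gripper_width: 0.701
```

```bash
python3 -c "
from h import *
delta(f2w((-57,166)),12,YF+math.pi/2)
f=snap(11)
case_edges(f[0])
c=cv2.resize(f[0]['color'][100:220,180:330],None,fx=5,fy=5); cv2.imwrite('pics/crop11.png',c)
"
```

```text
t 12.5 pos [648.8 144.7  12.5] fence [-57.6 168.6] F [ 0.2  2.6 -0.3] delta [-2.6  0.6  0.5] [ 0.     -0.0003  0.0001]
blob px [497. 222.] area 415.5 fence x -397.5 -109.1 y -590.7 -525.5 
 [[-398.1000061035156, -555.2999877929688], [-110.19999694824219, -590.7000122070312], [-102.5, -528.0999755859375], [-390.3999938964844, -492.79998779296875]]
 side 290.1 ang -0.1221590476424045
 side 63.0 ang 1.448636937109864
blob px [399. 156.] area 345.5 fence x -99.7 -46.1 y -343.6 -281.4 
 [[-108.30000305175781, -326.8999938964844], [-59.5, -346.29998779296875], [-38.20000076293945, -293.0], [-86.9000015258789, -273.5]]
 side 52.5 ang -0.3805475272578279
 side 57.5 ang 1.1902488886092115
blob px [249. 159.] area 309.5 fence x -115.8 -7.0 y 9.5 126.0 
 [[-116.0999984741211, 9.800000190734863], [-7.400000095367432, 8.300000190734863], [-5.800000190734863, 124.5], [-114.5, 126.0]]
 side 108.8 ang -0.013946480656966596
 side 116.2 ang 1.5568499365354818
```

View pics/crop11.png

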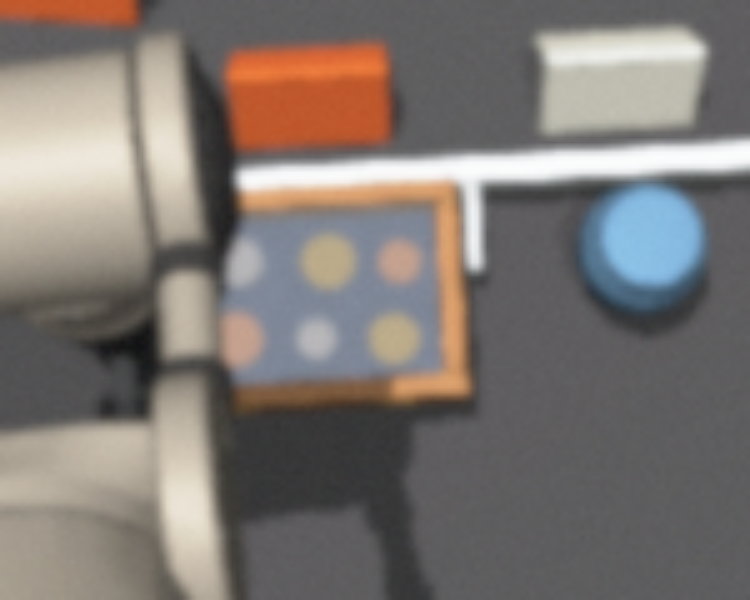

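Request:
jog_arm(motion=[-1,0,0,0,0,0,-2,0,0,0,0,0,-3,0,0,0,0,0,-3,0,0,0,0,0])

```text
t: 13.0
position: [648.9, 141.2, 12.5]
eef_rot: [-3.142, 0.0, 1.601]
force: [-0.5, 1.4, -0.7]
gripper_width: 0.704
```

Request:
jog_arm(motion=[-0.7,0,0,0,0,0,-1.4,0,0,0,0,0,-2,0,0,0,0,0,-2,0,0,0,0,0])

```text
t: 13.4
position: [648.9, 139.4, 12.5]
eef_rot: [-3.142, 0.0, 1.601]
force: [-0.4, 2.9, -1.0]
gripper_width: 0.701
```

Request:
jog_arm(motion=[-0.7,0,0,0,0,0,-1.4,0,0,0,0,0,-2,0,0,0,0,0,-2,0,0,0,0,0])

```text
t: 13.8
position: [648.8, 139.4, 12.6]
eef_rot: [3.141, -0.002, 1.602]
force: [-0.0, 9.5, -0.9]
gripper_width: 0.706
```

```bash
python3 -c "
from h import *
delta(f2w((-57,166)),12,YF+math.pi/2)
f=snap(12)
case_edges(f[0])
c=cv2.resize(f[0]['color'][100:220,180:330],None,fx=5,fy=5); cv2.imwrite('pics/crop12.png',c)
"
```

```text
t 13.8 pos [648.8 139.4  12.6] fence [-57.7 163.2] F [-0.   9.5 -0.9] delta [2.8 0.7 0.6] [ 0.0002 -0.0022  0.0006]
blob px [497. 222.] area 419.0 fence x -397.3 -109.1 y -590.7 -525.5 
 [[-397.8999938964844, -552.9000244140625], [-110.19999694824219, -590.7000122070312], [-102.0, -528.2999877929688], [-389.6000061035156, -490.5]]
 side 290.1 ang -0.13074196861929904
 side 62.9 ang 1.4400542704983508
blob px [399. 156.] area 345.5 fence x -97.5 -46.2 y -343.6 -281.4 
 [[-109.0, -326.6000061035156], [-59.5, -346.29998779296875], [-38.20000076293945, -293.0], [-87.69999694824219, -273.20001220703125]]
 side 53.3 ang -0.38054722389595047
 side 57.5 ang 1.1902488886092115
```

View pics/crop12.png

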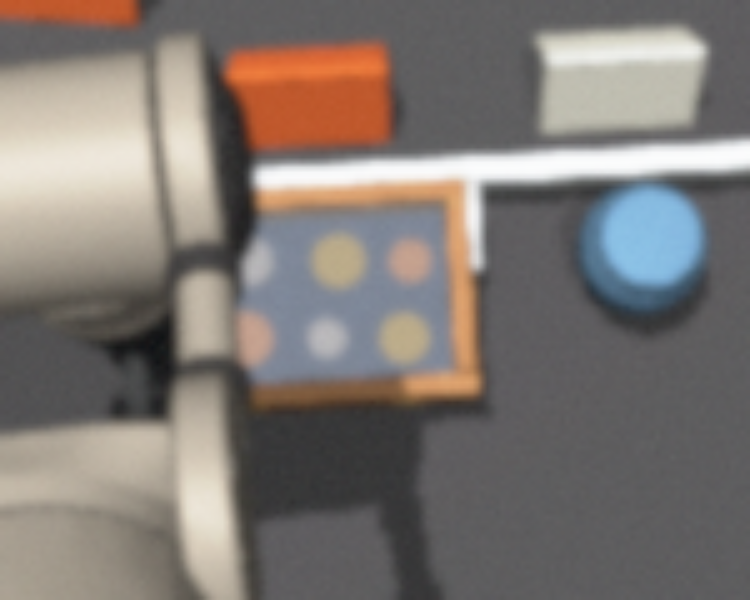

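The case is blocked by the divider: the tool holds at fence y=163.2 while the force rose to 9.5 N. I'll go back behind the long side for a final light press against the fence.

Request:
jog_arm(motion=[25,0,0,0,0,0,30,0,-45,0,0,0,30,0,-90,0,0,0.15,0,-40,-90,0,0,0.3,-40,-75,-90,0,0,0.45,-80,-105,-90,0,0,0.6,-85,-105,-90,0,0,0.75,-85,-105,-90,0,0,0.9])

```text
t: 14.7
position: [545.9, 46.8, 103.1]
eef_rot: [3.14, 0.001, 0.692]
force: [0.6, 0.3, 0.3]
gripper_width: 0.704
```

Request:
jog_arm(motion=[0,0,0,0,0,0.15,0,0,0,0,0,0.3,0,0,0,0,0,0.45,0,0,0,0,0,0.6,0,0,0,0,0,0.671,0,0,0,0,0,0.671], hand=78)

```text
t: 15.3
position: [546.7, 48.7, 102.6]
eef_rot: [3.141, -0.0, 0.03]
force: [-0.8, 0.3, 0.0]
gripper_width: 0.915
```

```bash
python3 -c "
from h import *
delta(f2w((-160,79)),12,YF)
f=snap(13)
case_edges(f[0])
c=cv2.resize(f[0]['color'][100:220,180:330],None,fx=5,fy=5); cv2.imwrite('pics/crop13.png',c)
"
```

```text
t 15.3 pos [546.7  48.7 102.6] fence [-162.6   75.7] F [-0.8  0.3  0. ] delta [ 2.6 -3.4 90.6] [ 0.0009 -0.0001 -0.0008]
blob px [497. 222.] area 423.0 fence x -397.3 -109.2 y -588.2 -525.5 
 [[-397.79998779296875, -552.9000244140625], [-110.0999984741211, -588.2000122070312], [-102.69999694824219, -528.0999755859375], [-390.3999938964844, -492.79998779296875]]
 side 289.9 ang -0.12199969036706383
 side 60.5 ang 1.448796702000017
blob px [399. 156.] area 348.5 fence x -99.7 -46.2 y -343.6 -281.4 
 [[-108.19999694824219, -328.8999938964844], [-58.29999923706055, -346.29998779296875], [-39.0, -291.29998779296875], [-89.0, -273.8999938964844]]
 side 52.9 ang -0.33631570639265024
 side 58.3 ang 1.2344812879670202
```

View pics/crop13.png

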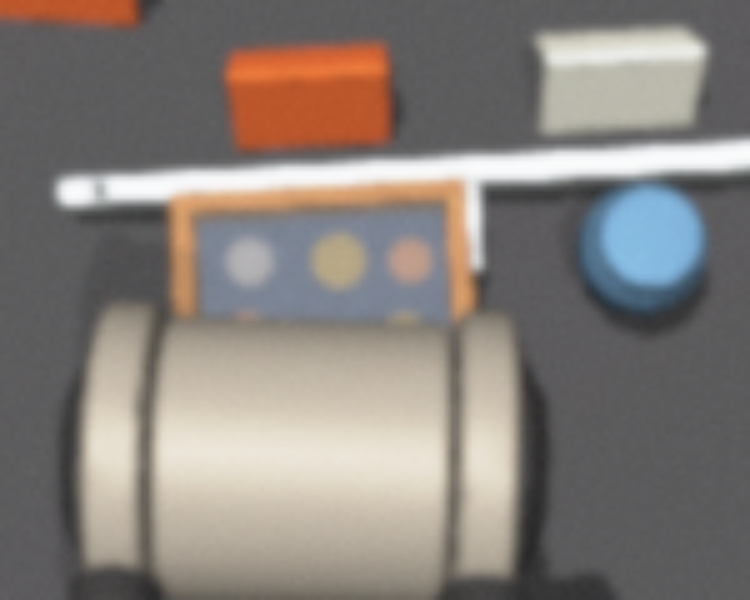

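View pics/side13.png

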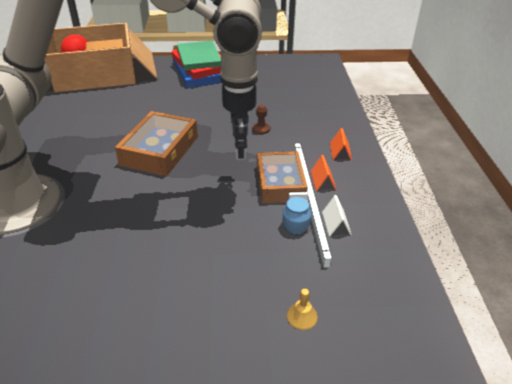

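The case stays against the fence and the divider. I'll lower and press lightly towards +x.

Request:
jog_arm(motion=[0,-2,40,0,0,0,0,-2,80,0,0,0,0,-2,90,0,0,0,10,-2,90,0,0,0,20,-2,90,0,0,0,28,-2,90,0,0,0,33,-2,90,0,0,0,34,-2,90,0,0,0])

```text
t: 16.2
position: [582.0, 52.3, 13.5]
eef_rot: [3.141, -0.002, 0.031]
force: [-0.9, -0.1, 0.8]
gripper_width: 0.911
```

Request:
jog_arm(motion=[1,0,0,0,0,0,2,0,0,0,0,0,3,0,0,0,0,0,4,0,0,0,0,0,4,0,0,0,0,0])

```text
t: 16.7
position: [584.4, 52.5, 12.5]
eef_rot: [3.142, 0.001, 0.031]
force: [-1.5, 0.5, 0.9]
gripper_width: 0.911
```

Request:
jog_arm(motion=[0.7,0,0,0,0,0,1.4,0,0,0,0,0,1.4,0,0,0,0,0])

```text
t: 17.0
position: [584.4, 52.6, 12.4]
eef_rot: [-3.142, 0.003, 0.031]
force: [-6.0, 0.8, 4.3]
gripper_width: 0.916
```

Request:
jog_arm(motion=[0.7,0,0,0,0,0,1.4,0,0,0,0,0,1.4,0,0,0,0,0])

```text
t: 17.3
position: [584.4, 52.6, 12.4]
eef_rot: [-3.142, 0.007, 0.031]
force: [-11.7, -0.9, 8.7]
gripper_width: 0.915
```

Request:
jog_arm(motion=[-15,0,0,0,0,0,-40,0,0,0,0,0,-60,0,-40,0,0,0,-100,0,-80,0,0,0,-140,0,-120,0,0,0,-170,0,-160,0,0,0,-170,0,-160,0,0,0,-170,0,-160,0,0,0])

```text
t: 18.1
position: [418.1, 47.4, 174.3]
eef_rot: [3.141, -0.005, 0.03]
force: [-0.3, -0.4, -0.1]
gripper_width: 0.911
```

```bash
python3 -c "
from h import *
delta(f2w((-160,79)),12,YF)
f=snap(14)
case_edges(f[0])
c=cv2.resize(f[0]['color'][100:220,180:330],None,fx=5,fy=5); cv2.imwrite('pics/crop14.png',c)
c=cv2.resize(f[1]['color'][120:260,200:350],None,fx=4,fy=4); cv2.imwrite('pics/crop14s.png',c)
"
```

```text
t 18.1 pos [418.1  47.4 174.3] fence [-291.1   78.3] F [-0.3 -0.4 -0.1] delta [130.3  -0.8 162.9] [ 0.0006 -0.0051 -0.0002]
blob px [497. 222.] area 416.5 fence x -397.5 -109.2 y -590.7 -525.3 
 [[-398.1000061035156, -555.2999877929688], [-110.19999694824219, -590.7000122070312], [-102.5, -528.0999755859375], [-390.3999938964844, -492.79998779296875]]
 side 290.1 ang -0.1221590476424045
 side 63.0 ang 1.448636937109864
blob px [399. 156.] area 345.5 fence x -99.7 -46.2 y -343.6 -281.4 
 [[-108.30000305175781, -326.8999938964844], [-59.5, -346.29998779296875], [-38.20000076293945, -293.0], [-86.9000015258789, -273.5]]
 side 52.5 ang -0.3805475272578279
 side 57.5 ang 1.1902488886092115
blob px [244. 159.] area 2446.0 fence x -115.9 -6.9 y 4.8 154.4 
 [[-116.0, 154.3000030517578], [-115.69999694824219, 4.699999809265137], [-6.800000190734863, 4.900000095367432], [-7.0, 154.5]]
 side 149.6 ang -1.5692613294730104
 side 108.9 ang 0.0015350463677409178
```

View pics/crop14.png

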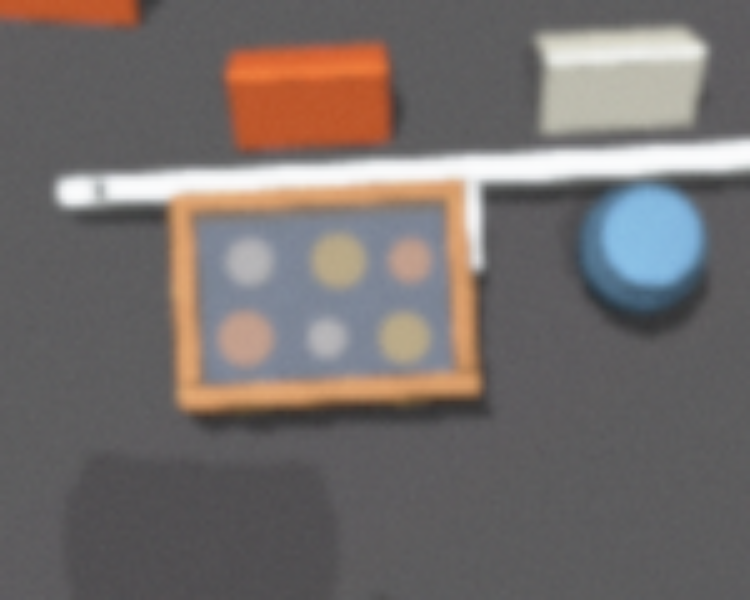

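View pics/crop14s.png

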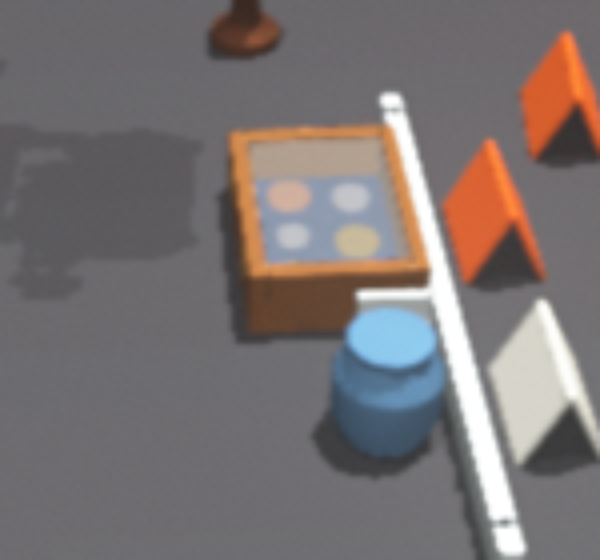

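View pics/top14.png

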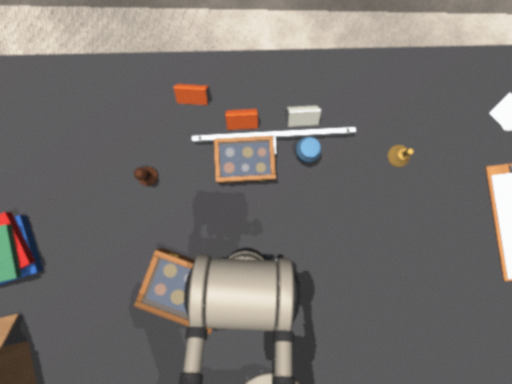

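The final pictures show the case at (244,159), parallel to the fence within 0.002 rad and against both the bar and the divider. The jar (308,150), bell (400,155), pawn (147,176) and cards are at their starting pixels, and the hand is clear. I'm handing in.

```bash
python3 -c "
from h import *
a=load('top0.npz')['color'].astype(int);b=load('top14.npz')['color'].astype(int)
for n,(u,v) in dict(jar=(308,150),bell=(400,155),pawn=(147,176)).items(): print(n,abs(a-b)[v-18:v+18,u-18:u+18].max(2).mean().round(1))
o=manip.observe();print(o['t'],abs(o['qvel']).max(),o['force'])
print(manip.hand_in())"
```

```text
jar 5.3
bell 5.1
pawn 4.5
18.2 0.03302401541661484 [-0.02299215  0.24097476 -0.25526691]
the job is handed in; nothing more can be done
None
```

The display case is in the orange-card (left) bay, flush against the back fence and the divider. I handed the job in at about 18 s of the 58 s allowed; no verdict was reported.

**What I did:** I picked the case that measured 149 × 109 mm, not the larger 201 × 153 mm one, and the orange card nearer the robot's base. I slid the case flat with the two open fingers. The pushes went towards +y to clear the divider, into the bay against the fence, then along to the divider, with a last light press on the fence.

**Last checks:**
- **Fence contact:** the hand stopped at the same place (world x 584.3–584.4 mm) on both fence presses. The force rose to 15 N on the first and 12 N on the second.
- **Divider contact:** the hand stopped dead at the divider while the force rose to 9.5 N.
- **Alignment:** the top view shows the case within about 0.002 rad of the fence line.
- **Other lots:** the jar, bell and pawn look the same before and after, with only noise-level pixel differences.
- **Hand:** it was clear, about 174 mm up, with the force near zero.

**One disagreement:** the top view put the case's front edge about 7 mm short of my first estimate of the fence face. I put this down to the colour mask blending with the white bar and to a fence estimate a few mm off. The firm stop on the fence presses and the side view, which shows no gap, both say it is flush.

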